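# Snap a paste syringe into the dispenser mount

### The job

Load the dispenser: one of the three syringes in the rack wears a wide stepped snap collar round its lower end; draw that one straight up out of the rack, stand it tip down in the bore of the dispenser mount and press it straight down through the resistance of the four spring latches until they snap over its collar, and keep pressing so that its collar seats fully home. Finish with the gripper still on the syringe, pressing it firmly onto its seat: do not let go. Leave the other syringes in the rack and the other loose things where they are.

Things in the scene. Friction and masses are not known exactly. Their poses are not given: they have to be found in the camera images.
- syringe: the syringe to load, tip down in one of the rack's three holes (which one varies), about 50 g, round. Origin on the axis at the flat underside of its wide stepped snap collar, the face that rests on the rack's top and later on the seat; z runs up the axis to the flange. Below the collar the barrel goes on to z = -12 mm, the slim capped tip to z = -26 mm
- bead (a point): on the syringe's axis at the top edge of the snap collar's bead, 7.5 mm above the syringe's origin. The collar: a cone from 25 mm across at z = 0 to the bead, 32 mm across, at z = 6.5 to 7.5 mm; above it a neck 25 mm across up to z = 16 mm
- grip (a point): on the syringe's axis 46 mm above its origin, where to grip: bare barrel, 17 mm across, from z = 16 to 67 mm. Over it a flange 26 x 23 mm at z = 67.5 to 70 mm and a flat white end cap 19 mm across, up to z = 74 mm (its nub to 75.5 mm)
- spare_1: a plain spare syringe in the rack: the same barrel but without the wide snap collar; only a slim band (23 mm across, 12 mm high) sits at the rack's top. Origin on its axis, at the underside of the band; z along the axis towards the flange. Stays in the rack
- spare_2: a plain spare syringe in the rack: the same barrel but without the wide snap collar; only a slim band (23 mm across, 12 mm high) sits at the rack's top. Origin on its axis, at the underside of the band; z along the axis towards the flange. Stays in the rack
- rack: grey block 46 mm (x) by 154 mm (y), top 36 mm above the worktop, fixed, with three through holes 19 mm across in a row along its y axis, at y = -50, 0 and +50 mm. Origin at the middle of its underside, z up. The syringes hang in the holes on their collars; grip across the row (along the rack's x) to clear the neighbours' flanges, 26 mm wide
- mount: the dispenser mount, fixed: aluminium base plate 84 x 66 x 8 mm with a square block 36 x 36 mm, its flat top (the seat) 38 mm above the worktop, a vertical bore 20 mm across (chamfered 2 mm) down through its middle, a spring latch on each of its four sides. A steel bar 38 mm high stands 26 to 41 mm out on the +x side. Origin on the bore's axis at the underside of the plate, z up
- seat (a point): centre of the bore's mouth in the seat, 38 mm above the worktop; axes as the mount. The syringe's origin is here when home. Coming down, the collar meets the latch lips about 6 mm above home; the resistance rises to some 10 to 14 N a millimetre or two above home, drops suddenly as the bead passes and the lips snap in over it in the last millimetre, then the seat stops it hard
- lips (a point): on the bore's axis at the height of the latch lips' flat undersides, 7.9 mm above the seat. The lips' tips are 13.3 mm from the axis; from there they slope up and outward. The latches are flat steel springs 10 mm wide whose tops stand 53.5 mm above the worktop and 21.5 mm out from the axis
- latch_back (a joint): angle of the spring latch at the back (+x side) of the mount: 0 when shut, growing as its lip is pushed outward, 0.06 to 0.09 at the most while the bead squeezes past, back under 0.02 when it has snapped over the bead
- latch_left (a joint): angle of the spring latch at the left (+y side) of the mount: 0 when shut, growing as its lip is pushed outward, 0.06 to 0.09 at the most while the bead squeezes past, back under 0.02 when it has snapped over the bead
- latch_front (a joint): angle of the spring latch at the front (-x side) of the mount: 0 when shut, growing as its lip is pushed outward, 0.06 to 0.09 at the most while the bead squeezes past, back under 0.02 when it has snapped over the bead
- latch_right (a joint): angle of the spring latch at the right (-y side) of the mount: 0 when shut, growing as its lip is pushed outward, 0.06 to 0.09 at the most while the bead squeezes past, back under 0.02 when it has snapped over the bead
- loupe: a bystander, to be left where it is. Black loupe, 37 mm across, 40 mm high; origin under its centre
- screw_tray: a bystander, to be left where it is. Small black tray of screws, 62 x 95 x 15 mm; origin under its centre
- wipe_pack: a bystander, to be left where it is. White pack of wipes, 63 x 106 x 37 mm; origin under its centre
- valve_block: a bystander, to be left where it is. Small solenoid valve, 18 x 64 x 29 mm; origin under its centre
- esd_brush: a bystander, to be left where it is. Flat black brush, 22 x 121 x 9 mm; origin under its centre
There are look-alikes about, which are no part of the job. Leave any brown or turquoise look-alike of the syringe alone.

How it is judged:
On the way, in this order (a step that is already met when the one before it is completed fails the run):
1. the syringe with the snap collar has been drawn up out of the rack by the gripper (z of syringe in the frame of rack above 0.075 m and contact force between the fingers and syringe above 0.5 N), for 0.1 s.
2. it has been pressed into the mount: collar on its seat and all four latches snapped shut over it (z of syringe in the frame of seat below 0.0015 m and horizontal distance between syringe and seat below 0.003 m and angle between syringe's own z axis and vertical below 0.07 rad and value of joint each of latch_back, latch_left, latch_front, latch_right below 0.03 rad), for 0.2 s.
At the end, for the whole second after the job is handed in: the syringe stands in the mount, within 3 mm of the bore's axis and upright to 0.07 rad, its collar less than 1.5 mm above the seat, all four latches shut (under 0.03 rad), and the gripper still on it, pressing it onto the mount with more than 4 N (all of step 2 and contact force between mount and syringe above 4 N and contact force between the fingers and syringe above 2 N); the arm keeps its last pose, push and grip.
It fails at once if a bystander or a spare syringe is moved by more than 30 mm (distance of any of spare_1, spare_2, loupe, screw_tray, wipe_pack, valve_block, esd_brush from where it was at the start of the episode above 0.03 m).
It also fails if it takes over 51 s, if anything falls off the work surface, if the arm or the gripper's body presses on something with over 40 N, if the wrist force passes 120 N, or if a joint passes its speed limit or range.

### The arm

A 6-joint arm with a two-finger parallel gripper is mounted at the origin on a cart in front of the work surface, level with it; the furniture and walls round the work are solid. World frame = base frame: x ahead of the robot, y to its left, z up, the work surface at z = 0. Lengths are in m, angles in rad, forces in N, time in s.
With the tool pointing down it reaches from about 0.425 to 0.95 m from the base axis. Payload 3.5 kg.
Tool frame: the origin (TCP) lies at the very end of the fingers, on their centre line; the grasp point (between the pads) lies behind it (ctrl.grasp_offset is the z of the grasp point in the tool frame, in m); z points along the fingers, x is the direction in which the jaws open and shut, and the axes are right-handed (so a half turn about z gives the same grasp; the last joint's range is limited). The gripper opens to 85 mm and grips with 20 to 120 N. Pads are 22 mm wide; open, the fingers measure 114 mm over their backs; the gripper's body (76 mm by 85 mm) begins 54 mm behind the grasp point. The pads swing forward as they close: fully open they stand 13 mm farther back than shut.
Start: joints at [1.025, 0.286, 1.577, -0, 1.279, -0.15], TCP at [0.26, 0.623, 0.231] pointing down, gripper open.
Joint ranges: [-2.77, 2.77], [-0.9, 2.22], [0.21, 2.48], [-1.53, 4.67], [0.24, 2.81], [-2.84, 2.84]. Speed limits (rad/s): [2.79, 2.79, 3.14, 3.14, 3.14, 3.14].

### API

Orientations are given as a unit quaternion [x, y, z, w].
In Python, from plant import ctrl gives the robot as it stands.
- The arm moves only by the shell command python3 -m jog 'ROWS' [FORCE]. ROWS is JSON, a list of rows, each an object with "grip": the closure, from 0 (fully open) to 1 (shut); "xyz": the shift along the tool's x, y, z in m, a list of three; "dr": the turn, a rotation vector about the tool's x, y, z in rad, a list of three. A call has 1 to 12 rows; each row is the pose to reach, as a shift and turn from the pose commanded when the call began, along the tool's axes at that moment; what a row does not reach only later rows make up. A row lasts 1/12 s, in which the tool goes at most 41.7 mm and 7.16 degrees, less where a joint would pass 70% of its speed; a pose out of reach is approached as far as the arm can. A call with a gripper value outside its range is refused whole. The fingers move at their own pace and stop on an object; FORCE is the grip in N (left out, the last holds). Time passes only in rows, so rows that repeat a pose let the fingers close. It gives the time, the measured TCP pose, the force and the opening at its end, in the units of the state.
- ctrl.get_state(): the state, without advancing time (a new reading comes with each control period).
- ctrl.read_camera(name): name is "side" or "top"; returns the picture (480x640x3 uint8, red, green, blue); there is no depth.
- ctrl.get_calibration(name): a dict with "mtx" (3x3 intrinsics, pixels), "R" (3x3) and "t" (3): a world point X has camera coordinates R X + t. Camera axes: x right, y down, z forward; pixel columns grow to the right and rows downward; lengths in m; the calibration is good to about 2 mm. A picture is of the moment at which its call begins. get_calibration takes no time and is no camera call.
- ctrl.sign_off(): hands the job in, once; it reports no verdict.
The state is a dict: "time": time; "qpos": joint angles; "dq": joint speeds; "joint_efforts": joint torques, N m; "eef_pos": TCP position; "tcp_rot": TCP orientation; "contact_force": force on the tool from outside, world axes, zero at the start; "wrist_torque": the same for the moment, N m; "opening": opening from 0.0 (shut) to 1.0 (fully open).
Only numpy, scipy, OpenCV 4.12 (cv2) and the standard library are available. Lean on these libraries where they do the work, as an engineer would, in place of code of your own. Each camera call takes 0.05 s, during which the arm holds its last target.

## Working session

There is one attempt and no reset: what is moved stays moved. The work goes in short steps, Python scripts to look and compute and a shell command to move; the robot and the scene stay as the last step left them, time stands still between calls to the robot, and variables do not carry over. Pictures are saved under pics/ and viewed, and the job is handed in when it is done.

```bash
ls; mkdir -p pics; python3 - <<'E'
from plant import ctrl
import cv2,numpy as np
for n in("side","top"):
    im=ctrl.read_camera(n); cv2.imwrite(f"pics/{n}0.png",im[:,:,::-1])
    c=ctrl.get_calibration(n); print(n,{k:np.round(v,4).tolist() for k,v in c.items()})
print(ctrl.get_state(),ctrl.grasp_offset)
E
```

```text
pics
side {'mtx': [[535.6775, 0.0, 320.9227], [0.0, 535.6775, 232.3946], [0.0, 0.0, 1.0]], 'R': [[-0.9966, -0.0812, 0.0166], [-0.0644, 0.6334, -0.7712], [0.0521, -0.7696, -0.6364]], 't': [0.5111, -0.0859, 1.1679]}
top {'mtx': [[486.8696, 0.0, 313.3413], [0.0, 486.8696, 247.9896], [0.0, 0.0, 1.0]], 'R': [[0.0118, -0.9998, -0.0188], [-0.9845, -0.0084, -0.175], [0.1748, 0.0206, -0.9844]], 't': [0.3071, 0.4819, 0.9798]}
{'time': 0.1, 'qpos': array([ 1.02499754e+00,  2.87105517e-01,  1.57802175e+00,  1.10982084e-05,
        1.27860894e+00, -1.50001671e-01]), 'dq': array([ 0.00192703, -0.00269125, -0.0052493 ,  0.00041445, -0.00188556,
        0.00100237]), 'joint_efforts': array([ 9.31156319e-04, -4.07293653e+01, -2.93700117e+01, -1.41523769e-04,
        3.38651065e-03, -2.80943908e-06]), 'eef_pos': array([0.25990289, 0.6223163 , 0.23007133]), 'tcp_rot': array([ 8.32329614e-01,  5.54279952e-01, -9.73080753e-04,  4.49272084e-04]), 'contact_force': array([0.51506663, 0.07652789, 0.59219129]), 'wrist_torque': array([-0.00701017,  0.00043293,  0.00738621]), 'opening': 1.0036331569021255} -0.0187
```

View pics/side0.png

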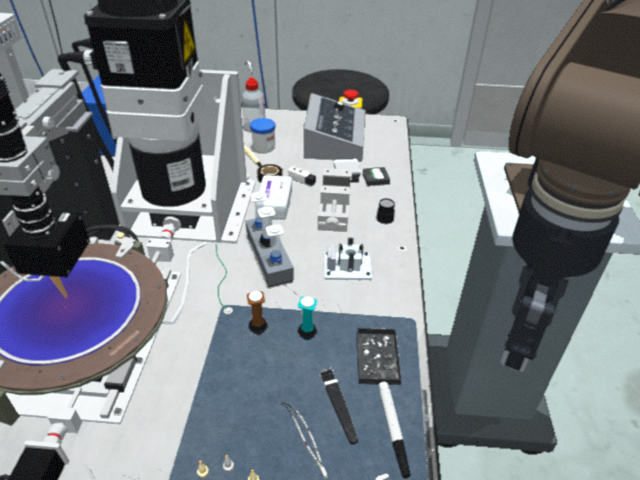

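View pics/top0.png

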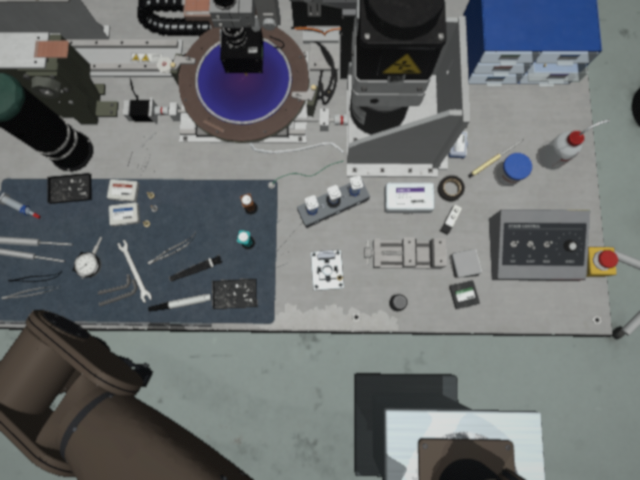

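The side view shows three syringes in a grey rack at about (262,200), (265,215) and (275,245), the mount at (348,260), and brown (257,310) and turquoise (307,315) look-alikes. Next I'll enlarge the area.

```bash
python3 - <<'E'
import cv2
s=cv2.imread("pics/side0.png");t=cv2.imread("pics/top0.png")
cv2.imwrite("pics/s1.png",cv2.resize(s[175:295,230:390],None,fx=5,fy=5,interpolation=cv2.INTER_CUBIC))
cv2.imwrite("pics/t1.png",cv2.resize(t[170:300,285:445],None,fx=4.6,fy=4.6,interpolation=cv2.INTER_CUBIC))
E
```

```text
(no output)
```

View pics/s1.png

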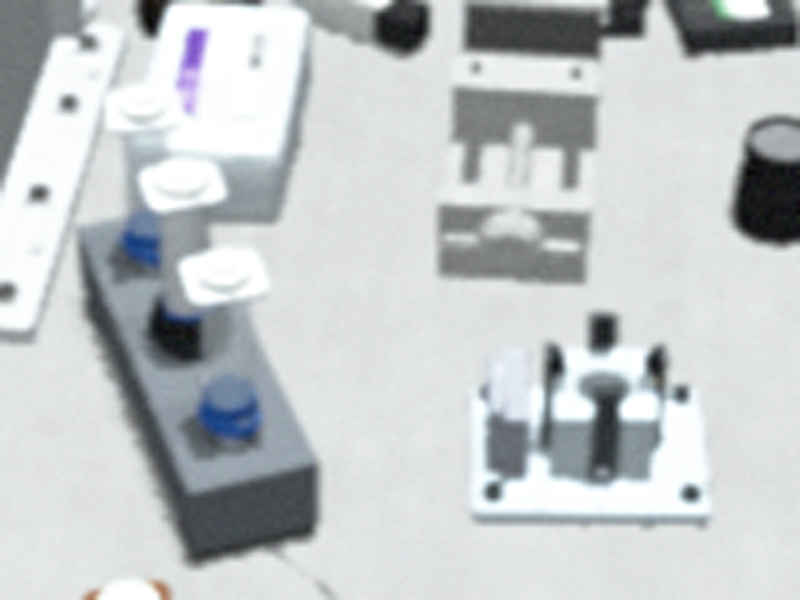

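View pics/t1.png

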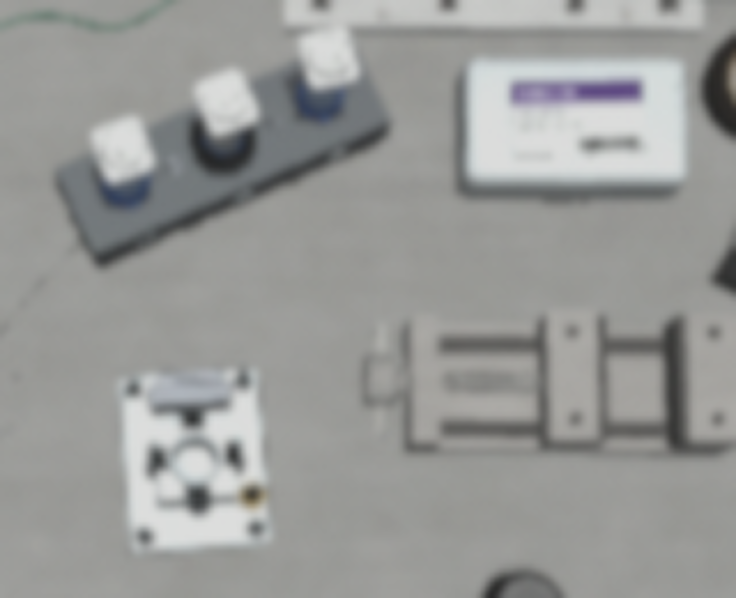

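The candidates (side px) are:
- far syringe (259,223), blue slim band
- middle syringe (266,241), black wide collar
- near syringe (276,256), blue slim band
- brown look-alike (257,310)
- turquoise look-alike (307,315)

I choose the middle one, since the crop shows the wide black collar. Next: measurement.

```bash
cat > h.py <<'E'
from plant import ctrl
import numpy as np, cv2
C={n:ctrl.get_calibration(n) for n in("side","top")}
def proj(n,X):
    c=C[n];p=np.atleast_2d(X)@np.array(c["R"]).T+c["t"];q=p@np.array(c["mtx"]).T;return q[:,:2]/q[:,2:]
def atz(n,uv,z):
    c=C[n];R=np.array(c["R"]);d=R.T@np.linalg.inv(c["mtx"])@[uv[0],uv[1],1];o=-R.T@np.array(c["t"]);return o+d*(z-o[2])/d[2]
def tri(a,b):
    P=[np.array(C[n]["mtx"])@np.c_[C[n]["R"],C[n]["t"]] for n in("side","top")]
    x=cv2.triangulatePoints(P[0],P[1],np.array(a,float).reshape(2,1),np.array(b,float).reshape(2,1));return (x[:3]/x[3]).ravel()
T=lambda u,v:((u+.5)/4.6-.5+285,(v+.5)/4.6-.5+170)
S=lambda u,v:((u+.5)/5-.5+230,(v+.5)/5-.5+175)
def circ(c,r,z,n=40):
    a=np.linspace(0,2*np.pi,n+1);return np.c_[c[0]+r*np.cos(a),c[1]+r*np.sin(a),np.full(n+1,z)]
def rect(c,yaw,x0,x1,y0,y1,z):
    q=np.array([[x0,y0],[x1,y0],[x1,y1],[x0,y1],[x0,y0]]);R=np.array([[np.cos(yaw),-np.sin(yaw)],[np.sin(yaw),np.cos(yaw)]]);q=q@R.T+c[:2];return np.c_[q,np.full(5,z)]
E
python3 - <<'E'
from h import *
np.set_printoptions(precision=4,suppress=True)
print("cap",atz("top",T(235,95),.110),atz("side",S(180,178),.110),tri(S(180,178),T(235,95)))
print("rackLL/LR",atz("top",T(97,250),.036),atz("top",T(387,122),.036),atz("top",T(57,178),.036))
print("rack side",atz("side",S(188,492),.036),atz("side",S(318,462),.036),atz("side",S(80,230),.036))
for p in[(120,378),(258,370),(270,542),(132,550)]:print("plate top",atz("top",T(*p),.008))
for p in[(472,397),(703,395),(711,513),(474,513)]:print("plate side",atz("side",S(*p),.008))
print("bore",atz("top",T(197,463),.038),atz("side",S(603,385),.038))
for p in[(108,148),(330,58)]:print("spares top",atz("top",T(*p),.110))
for p in[(222,270),(140,103)]:print("spares side",atz("side",S(*p),.110))
E
```

```text
cap [0.5856 0.2671 0.11  ] [0.5883 0.2691 0.11  ] [0.5876 0.267  0.108 ]
rackLL/LR [0.5326 0.3292 0.036 ] [0.5953 0.1938 0.036 ] [0.5671 0.3485 0.036 ]
rack side [0.5766 0.3468 0.036 ] [0.5346 0.3277 0.036 ] [0.64   0.2092 0.036 ]
plate top [0.477  0.3185 0.008 ]
plate top [0.4814 0.2531 0.008 ]
plate top [0.3998 0.2473 0.008 ]
plate top [0.3954 0.3118 0.008 ]
plate side [0.4863 0.2578 0.008 ]
plate side [0.4012 0.2482 0.008 ]
plate side [0.3977 0.3105 0.008 ]
plate side [0.4809 0.3188 0.008 ]
bore [0.4328 0.282  0.038 ] [0.4385 0.2803 0.038 ]
spares top [0.5613 0.3223 0.11  ]
spares top [0.6027 0.2255 0.11  ]
spares side [0.5665 0.3173 0.11  ]
spares side [0.6095 0.2268 0.11  ]
```

```bash
cat > ov.py <<'E'
from h import *
def draw(n,img,off,f,polys):
    for P,col in polys:
        q=(proj(n,P)-off+.5)*f-.5
        cv2.polylines(img,[np.round(q*8).astype(np.int32)],False,col,1,cv2.LINE_AA,3)
    return img
E
cat > fit.py <<'E'
from ov import *
import sys
rc=np.array([float(sys.argv[1]),float(sys.argv[2])]);ry=float(sys.argv[3]);mc=np.array([float(sys.argv[4]),float(sys.argv[5])]);my=float(sys.argv[6]);k=sys.argv[7]
d=np.array([-np.sin(ry),np.cos(ry)])
P=[(rect(rc,ry,-.023,.023,-.077,.077,.036),(0,255,0)),(rect(rc,ry,-.023,.023,-.077,.077,0),(0,160,0))]
for j in(-1,0,1):
    c=rc+d*.05*j
    P+= [(circ(c,.0095,.110),(0,0,255))]
    P+= [(circ(c,.016,.043),(255,0,255))] if j==0 else [(circ(c,.0115,.036),(255,0,255)),(circ(c,.0115,.048),(255,0,255))]
P+=[(rect(mc,my,-.042,.042,-.033,.033,.008),(0,255,0)),(circ(mc,.012,.038),(0,0,255)),(rect(mc,my,-.018,.018,-.018,.018,.038),(255,0,255)),(rect(mc,my,.026,.041,-.022,.022,.038),(255,128,0))]
s=cv2.imread("pics/side0.png");t=cv2.imread("pics/top0.png")
a=cv2.resize(s[175:295,230:390],None,fx=5,fy=5,interpolation=cv2.INTER_CUBIC);b=cv2.resize(t[170:300,285:415],None,fx=4.6,fy=4.6,interpolation=cv2.INTER_CUBIC)
cv2.imwrite(f"pics/fs{k}.png",draw("side",a,np.array([230,175]),5,P));cv2.imwrite(f"pics/ft{k}.png",draw("top",b,np.array([285,170]),4.6,P))
E
python3 fit.py 0.587 0.268 0.434 0.439 0.2825 0.07 1
```

```text
(no output)
```

View pics/fs1.png

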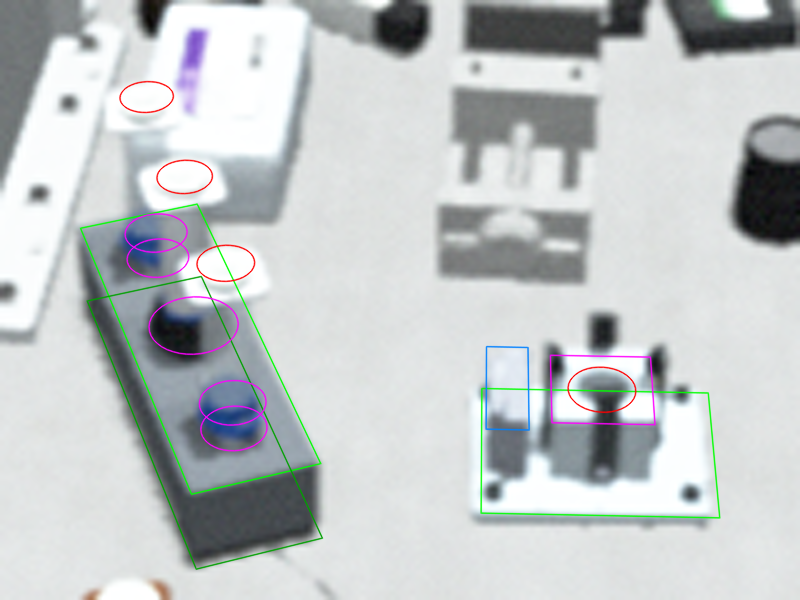

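View pics/ft1.png

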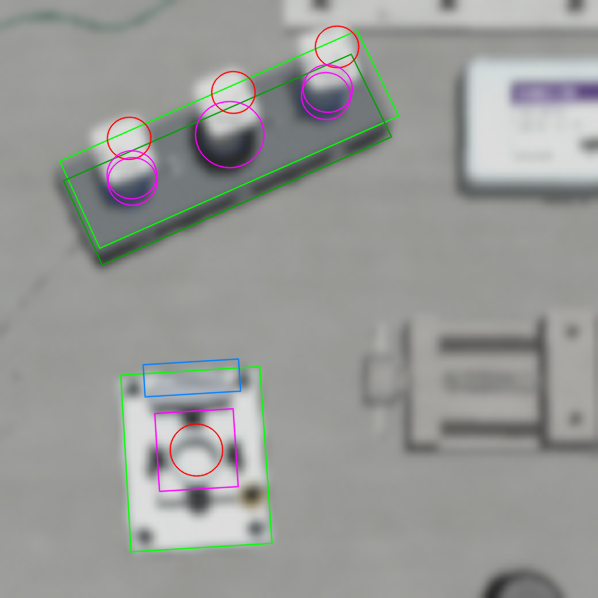

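```bash
cat > go.py <<'E'
from h import *
from scipy.spatial.transform import Rotation as Ro
import sys
np.set_printoptions(precision=4,suppress=True)
s=ctrl.get_state();R=Ro.from_quat(s["tcp_rot"]).as_matrix()
print("t",s["time"],"p",s["eef_pos"],"q",s["qpos"],"F",s["contact_force"],"op",s["opening"],"yaw",np.arctan2(R[1,0],R[0,0]),"z",R[:,2])
if len(sys.argv)>4:
    tgt=np.array(list(map(float,sys.argv[1:4])));yaw=float(sys.argv[4])
    T=np.c_[[np.cos(yaw),np.sin(yaw),0],[np.sin(yaw),-np.cos(yaw),0],[0,0,-1]]
    print("xyz",R.T@(tgt-s["eef_pos"]),"dr",Ro.from_matrix(R.T@T).as_rotvec())
E
python3 go.py .588 .2675 .15 .434
```

```text
t 0.1 p [0.2599 0.6223 0.2301] q [ 1.025   0.2871  1.578   0.      1.2786 -0.15  ] F [0.5151 0.0765 0.5922] op 1.0036331569021255 yaw 1.17499635104862 z [-0.0011 -0.0018 -1.    ]
xyz [-0.2007  0.4396  0.0804] dr [0.0005 0.0021 0.741 ]
```

```bash
python3 -m jog '[{"grip":0,"xyz":[-0.0165,0.0365,0.006],"dr":[0,0,0.06]},{"grip":0,"xyz":[-0.033,0.073,0.013],"dr":[0,0,0.12]},{"grip":0,"xyz":[-0.05,0.11,0.02],"dr":[0,0,0.185]},{"grip":0,"xyz":[-0.067,0.146,0.026],"dr":[0,0,0.25]},{"grip":0,"xyz":[-0.083,0.183,0.033],"dr":[0,0,0.31]},{"grip":0,"xyz":[-0.1,0.22,0.04],"dr":[0,0,0.37]},{"grip":0,"xyz":[-0.117,0.256,0.046],"dr":[0,0,0.43]},{"grip":0,"xyz":[-0.133,0.293,0.053],"dr":[0,0,0.49]},{"grip":0,"xyz":[-0.15,0.33,0.06],"dr":[0,0,0.555]},{"grip":0,"xyz":[-0.167,0.366,0.067],"dr":[0,0,0.62]},{"grip":0,"xyz":[-0.184,0.403,0.073],"dr":[0,0,0.68]},{"grip":0,"xyz":[-0.201,0.44,0.08],"dr":[0,0,0.741]}]'; python3 go.py .588 .2675 .15 .434
python3 - <<'E'
from h import *
for n in("side","top"):cv2.imwrite(f"pics/{n}2.png",ctrl.read_camera(n)[:,:,::-1])
E
```

```text
time: 1.1
eef_pos: [0.5894, 0.266, 0.1506]
tcp_rot: [0.977, 0.214, -0.0, -0.0]
contact_force: [1.2, 0.6, 0.3]
opening: 0.999
t 1.1 p [0.5894 0.266  0.1506] q [ 0.2672  0.2988  1.7145  0.0001  1.129  -0.1638] F [1.1862 0.5513 0.265 ] op 0.9991487171310062 yaw 0.43100430404266815 z [-0.0007 -0.0001 -1.    ]
xyz [-0.0007 -0.002   0.0006] dr [-0.0002  0.0007 -0.003 ]
```

```bash
python3 - <<'E'
from h import *
from scipy.spatial.transform import Rotation as Ro
st=ctrl.get_state();R=Ro.from_quat(st["tcp_rot"]).as_matrix()
for n,(u0,v0) in (("side",(200,110)),("top",(270,120))):
    im=cv2.imread(f"pics/{n}2.png");f=5 if n=="side" else 5
    for d in(-.0425,0,.0425):
        X=st["eef_pos"]+R@[d,0,-.013 if d else 0]
        print(n,d,proj(n,X)[0],(proj(n,X)[0]-[u0,v0])*f)
    cv2.imwrite(f"pics/{n}2c.png",cv2.resize(im[v0:v0+120,u0:u0+160],None,fx=f,fy=f,interpolation=cv2.INTER_CUBIC))
E
```

```text
side -0.0425 [287.24868515 178.19437589] [436.24342575 340.97187943]
side 0 [263.25449367 189.13019919] [316.27246836 395.65099597]
side 0.0425 [237.78976597 187.37501067] [188.94882987 386.87505334]
top -0.0425 [347.9747977  199.01227628] [389.87398849 395.06138138]
top 0 [338.5233559  181.47297575] [342.61677948 307.36487873]
top 0.0425 [329.62416054 160.00052229] [298.1208027  200.00261147]
```

View pics/side2c.png

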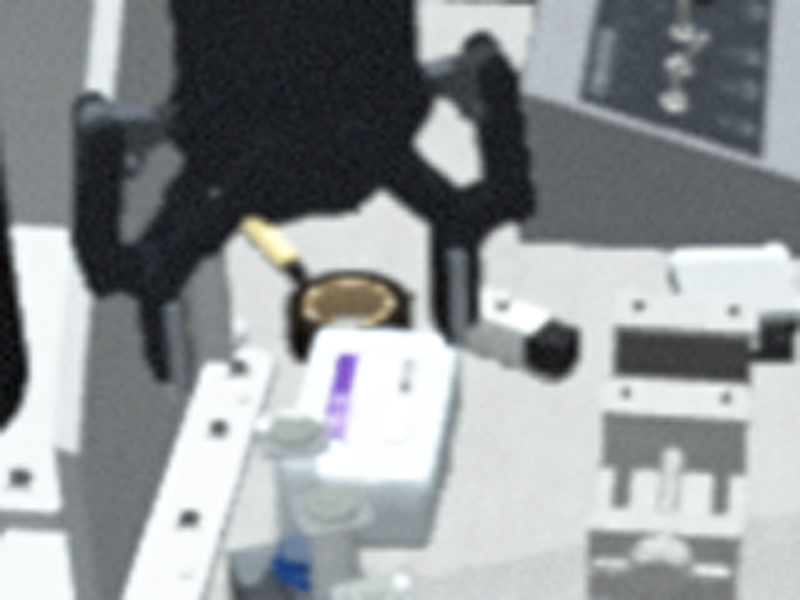

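View pics/top2c.png

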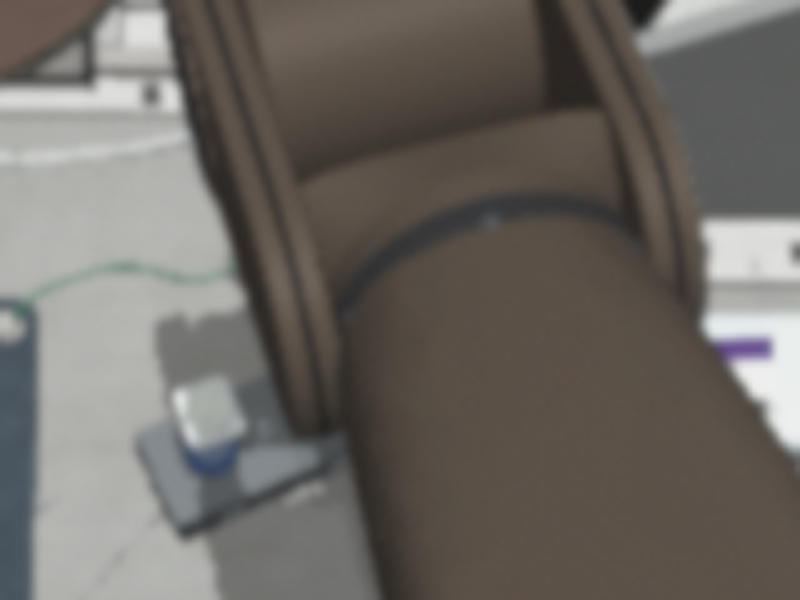

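The side view puts the fingers at (311,361) against a predicted (313,364) in the crop, so the side calibration holds to about 1 mm; I'll rely on it. The arm blocks the top view here. Side values: syringe (0.588, 0.2685), bore (0.438, 0.282). Descending.

```bash
python3 -m jog '[{"grip":0,"xyz":[0,0,0.02],"dr":[0,0,0]},{"grip":0,"xyz":[0,0,0.04],"dr":[0,0,0]},{"grip":0,"xyz":[0,0,0.06],"dr":[0,0,0]},{"grip":0,"xyz":[0,0,0.075],"dr":[0,0,0]},{"grip":0,"xyz":[0,0,0.085],"dr":[0,0,0]},{"grip":0,"xyz":[0,0,0.085],"dr":[0,0,0]}]'; python3 go.py .588 .2685 .0633 .434
python3 - <<'E'
from h import *
n="side";im=ctrl.read_camera(n)[:,:,::-1];cv2.imwrite("pics/side3.png",im)
u0,v0=210,150
cv2.imwrite(f"pics/side3c.png",cv2.resize(im[v0:v0+120,u0:u0+160],None,fx=5,fy=5,interpolation=cv2.INTER_CUBIC))
E
```

```text
time: 1.7
eef_pos: [0.5864, 0.2676, 0.0631]
tcp_rot: [0.976, 0.216, -0.003, 0.0]
contact_force: [-0.5, -0.8, 0.3]
opening: 1.0
t 1.7 p [0.5864 0.2676 0.0631] q [ 0.2709  0.4028  1.7575  0.0001  0.9869 -0.1639] F [-0.5496 -0.8285  0.2961] op 0.9995250837928985 yaw 0.4347279579217689 z [-0.0054 -0.0014 -1.    ]
xyz [ 0.0018 -0.0001 -0.0002] dr [-0.001   0.0055  0.0007]
```

View pics/side3c.png

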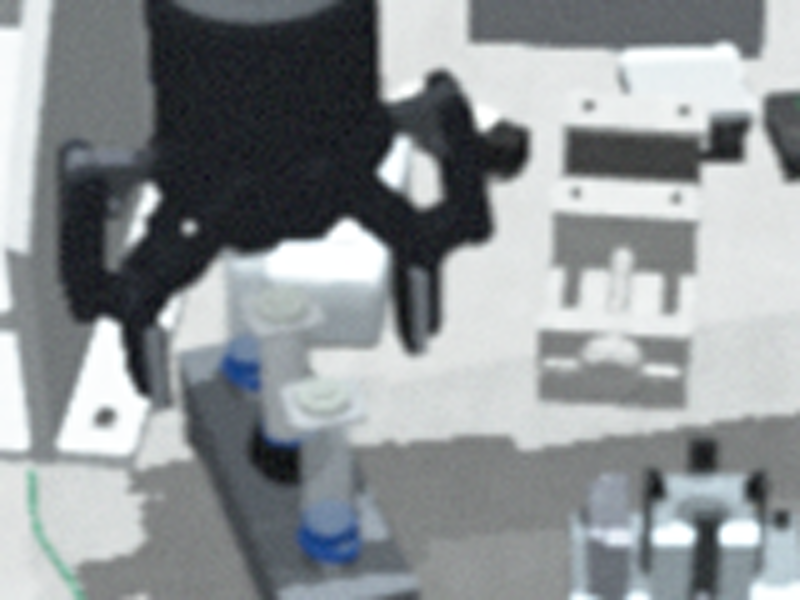

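```bash
python3 -m jog '[{"grip":0.3,"xyz":[0.001,0,0],"dr":[0,0,0]},{"grip":0.6,"xyz":[0.001,0,0],"dr":[0,0,0]},{"grip":1,"xyz":[0.001,0,0],"dr":[0,0,0]},{"grip":1,"xyz":[0.001,0,0],"dr":[0,0,0]},{"grip":1,"xyz":[0.001,0,0],"dr":[0,0,0]},{"grip":1,"xyz":[0.001,0,0],"dr":[0,0,0]},{"grip":1,"xyz":[0.001,0,0],"dr":[0,0,0]},{"grip":1,"xyz":[0.001,0,0],"dr":[0,0,0]}]' 90; python3 go.py .588 .2685 .0633 .434
python3 - <<'E'
from h import *
n="side";im=ctrl.read_camera(n)[:,:,::-1];cv2.imwrite("pics/side4.png",im)
u0,v0=210,150
cv2.imwrite(f"pics/side4c.png",cv2.resize(im[v0:v0+120,u0:u0+160],None,fx=5,fy=5,interpolation=cv2.INTER_CUBIC))
E
```

```text
time: 2.42
eef_pos: [0.5895, 0.268, 0.0666]
tcp_rot: [0.977, 0.215, -0.0, 0.0]
contact_force: [-1.2, 0.2, 3.1]
opening: 0.217
t 2.4167 p [0.5895 0.268  0.0666] q [ 0.2704  0.4014  1.752  -0.0002  0.9887 -0.1636] F [-1.2141  0.226   3.0815] op 0.21716748216014858 yaw 0.4340598305653567 z [-0.0004 -0.0003 -1.    ]
xyz [-0.0012 -0.0011  0.0033] dr [0.0001 0.0005 0.0001]
```

View pics/side4c.png

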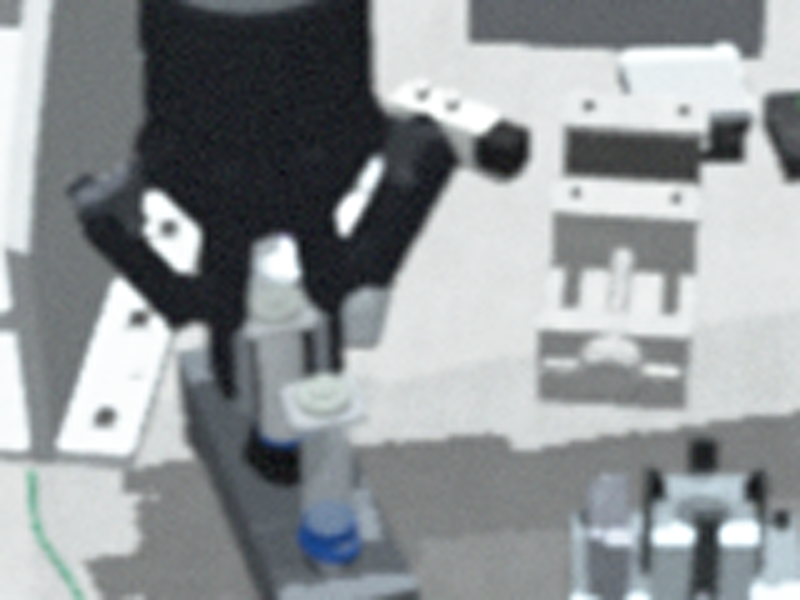

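```bash
python3 -m jog '[{"grip":1,"xyz":[0,0,-0.004],"dr":[0,0,0]},{"grip":1,"xyz":[0,0,-0.012],"dr":[0,0,0]},{"grip":1,"xyz":[0,0,-0.022],"dr":[0,0,0]},{"grip":1,"xyz":[0,0,-0.034],"dr":[0,0,0]},{"grip":1,"xyz":[0,0,-0.046],"dr":[0,0,0]},{"grip":1,"xyz":[0,0,-0.058],"dr":[0,0,0]},{"grip":1,"xyz":[0,0,-0.07],"dr":[0,0,0]},{"grip":1,"xyz":[0,0,-0.082],"dr":[0,0,0]},{"grip":1,"xyz":[0,0,-0.094],"dr":[0,0,0]},{"grip":1,"xyz":[0,0,-0.1],"dr":[0,0,0]},{"grip":1,"xyz":[0,0,-0.1],"dr":[0,0,0]}]'; python3 go.py .438 .282 .165 .434
```

```text
time: 3.38
eef_pos: [0.5908, 0.2685, 0.1691]
tcp_rot: [0.977, 0.215, 0.002, -0.0]
contact_force: [0.1, 0.1, 0.2]
opening: 0.222
t 3.3833 p [0.5908 0.2685 0.1691] q [ 0.2705  0.2821  1.6994 -0.      1.156  -0.1636] F [0.0958 0.0753 0.2432] op 0.22246665219315812 yaw 0.43407455624885616 z [ 0.0041  0.0011 -1.    ]
xyz [-0.1329 -0.0765  0.0035] dr [ 0.0007 -0.0041  0.0001]
```

```bash
python3 -m jog '[{"grip":1,"xyz":[-0.013,-0.008,0],"dr":[0,0,0]},{"grip":1,"xyz":[-0.032,-0.019,0],"dr":[0,0,0]},{"grip":1,"xyz":[-0.052,-0.03,0],"dr":[0,0,0]},{"grip":1,"xyz":[-0.072,-0.042,0],"dr":[0,0,0]},{"grip":1,"xyz":[-0.092,-0.053,0],"dr":[0,0,0]},{"grip":1,"xyz":[-0.11,-0.064,0],"dr":[0,0,0]},{"grip":1,"xyz":[-0.122,-0.071,0],"dr":[0,0,0]},{"grip":1,"xyz":[-0.129,-0.075,0],"dr":[0,0,0]},{"grip":1,"xyz":[-0.131,-0.0762,0],"dr":[0,0,0]},{"grip":1,"xyz":[-0.131,-0.0762,0],"dr":[0,0,0]},{"grip":1,"xyz":[-0.131,-0.0762,0],"dr":[0,0,0]}]'; python3 go.py .438 .282 .165 .434
python3 - <<'E'
from h import *
for n in("side","top"):cv2.imwrite(f"pics/{n}5.png",ctrl.read_camera(n)[:,:,::-1])
for n,(u0,v0) in (("side",(280,170)),("top",(260,190))):
    im=cv2.imread(f"pics/{n}5.png")
    cv2.imwrite(f"pics/{n}5c.png",cv2.resize(im[v0:v0+120,u0:u0+130],None,fx=5,fy=5,interpolation=cv2.INTER_CUBIC))
E
```

```text
time: 4.3
eef_pos: [0.4394, 0.2821, 0.1664]
tcp_rot: [0.977, 0.215, 0.0, 0.0]
contact_force: [-0.1, 0.0, -0.0]
opening: 0.221
t 4.3 p [0.4394 0.2821 0.1664] q [ 0.3765  0.0128  2.008  -0.0002  1.1202 -0.0573] F [-0.067   0.0314 -0.0211] op 0.22068356972602063 yaw 0.4338121321181471 z [ 0.0006  0.     -1.    ]
xyz [-0.0013 -0.0005  0.0014] dr [ 0.0002 -0.0005 -0.0002]
```

View pics/side5c.png

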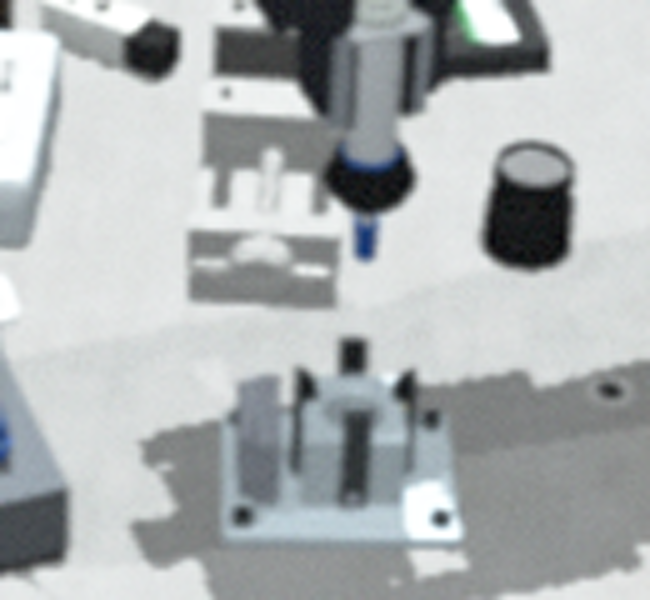

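View pics/top5c.png

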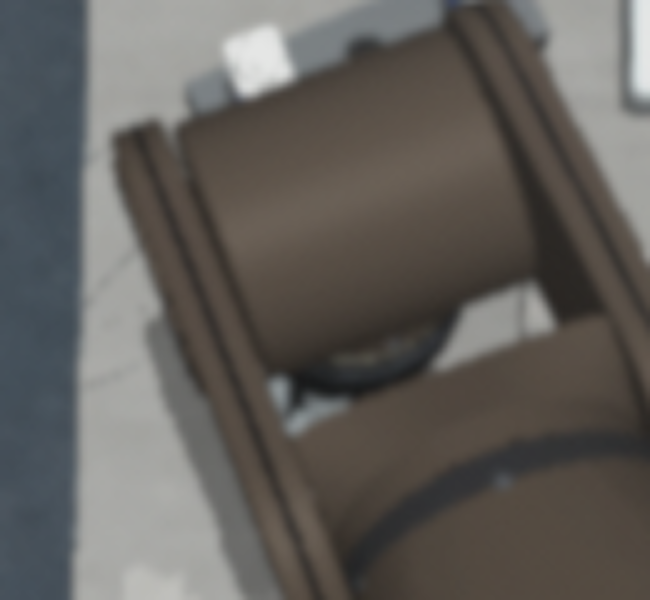

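```bash
cat > ov2.py <<'E'
from ov import *
import sys
k,sx,sy,sz,mx,my=sys.argv[1],*map(float,sys.argv[2:7])
st=ctrl.get_state()
u0,v0=map(int,sys.argv[7:9])
c=np.array([sx,sy]);m=np.array([mx,my]);yaw=.07
P=[(circ(c,.016,sz+.007),(255,0,255)),(circ(c,.0125,sz+.016),(255,0,255)),(circ(c,.0085,sz+.016),(0,255,255)),(circ(c,.003,sz-.026),(0,255,255)),(circ(c,.0095,sz+.074),(0,255,255)),
(circ(m,.012,.038),(0,0,255)),(rect(m,yaw,-.018,.018,-.018,.018,.038),(0,255,0)),(rect(m,yaw,-.018,.018,-.018,.018,.008),(0,255,0)),(rect(m,yaw,.026,.041,-.022,.022,.038),(255,128,0))]
for a in range(4):
    d=yaw+a*np.pi/2;e=np.array([-np.sin(d),np.cos(d)]);o=m+.0215*np.array([np.cos(d),np.sin(d)])
    P.append((np.r_[[np.r_[o-.005*e,.0535]],[np.r_[o+.005*e,.0535]]],(0,0,255)))
im=cv2.imread(f"pics/side{k}.png")[v0:v0+120,u0:u0+130]
cv2.imwrite(f"pics/side{k}o.png",draw("side",cv2.resize(im,None,fx=5,fy=5,interpolation=cv2.INTER_CUBIC),np.array([u0,v0]),5,P))
E
python3 ov2.py 5 .4394 .2821 .1358 .438 .282 280 170
```

```text
(no output)
```

View pics/side5o.png

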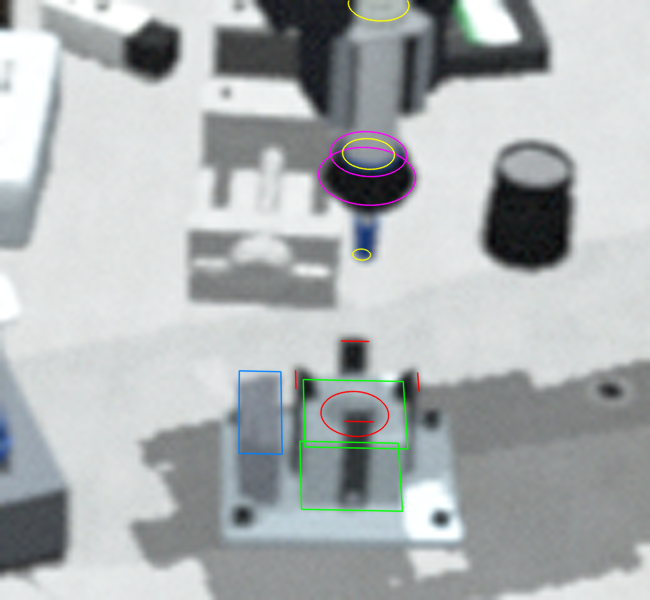

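```bash
python3 - <<'E'
import cv2
a=cv2.imread("pics/side0.png")[230:285,320:380];b=cv2.imread("pics/side5.png")[230:285,320:380]
import numpy as np
f=lambda x:cv2.convertScaleAbs(cv2.resize(x,None,fx=10,fy=10,interpolation=cv2.INTER_CUBIC)[:, :395],alpha=1.0)
f=lambda x:cv2.resize(x,None,fx=6.6,fy=6.6,interpolation=cv2.INTER_CUBIC)
cv2.imwrite("pics/m.png",np.hstack([f(a),f(b)]))
E
```

```text
(no output)
```

View pics/m.png

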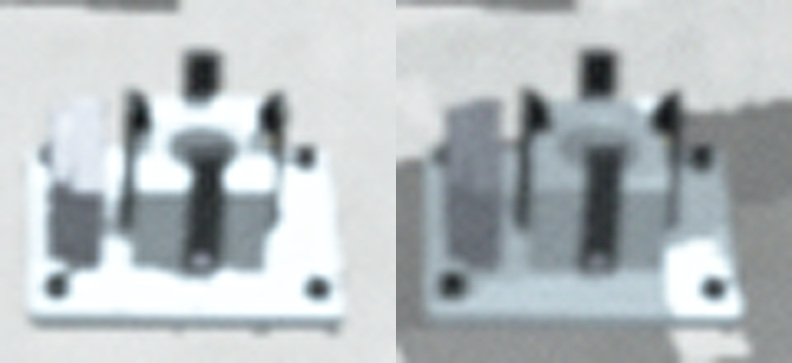

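```bash
python3 - <<'E'
from h import *
from scipy.optimize import least_squares
P=lambda x,y:(320+(x+.5)/6.6-.5,230+(y+.5)/6.6-.5)
obs=[((0.0215,0,.0535),P(202,50)),((-.0215,0,.0535),P(281,94)),((0,-.0215,.0535),None)]
# +y side faces camera (front in image); -y = back in image; +x = image left
O=[((0,-.0215,.0535),P(202,51)),((.0215,0,.0535),P(127,94)),((-.0215,0,.0535),P(284,94)),((0,.0215,.0535),P(208,148)),
((.018,.018,.038),P(133,190)),((-.018,.018,.038),P(275,190)),((.041,.022,.038),P(52,187)),((.026,.022,.038),P(103,187)),((.041,-.022,.038),P(56,98)),((.026,-.022,.038),P(103,98)),((.018,.018,.008),P(135,268)),((-.018,.018,.008),P(270,268))]
def pr(p):
    c,s=np.cos(p[2]),np.sin(p[2])
    return np.array([proj("side",[p[0]+c*X[0]-s*X[1],p[1]+s*X[0]+c*X[1],X[2]])[0] for X,_ in O])
U=np.array([u for _,u in O])
r=least_squares(lambda p:(pr(p)-U).ravel(),[.438,.282,.07],loss="soft_l1")
print(r.x);print(np.round(U-pr(r.x),2))
# syringe
s=lambda u,v:((u+.5)/5-.5+280,(v+.5)/5-.5+170)
st=ctrl.get_state()
print(proj("side",[.4394,.2821,.1358-.026]),s(365,258), proj("side",[.4394,.2821,.1428]),s(370,185))
for k in [(.001,0,0),(0,.001,0),(0,0,.001)]:print(k,proj("side",np.array([.4394,.2821,.14])+k)-proj("side",[.4394,.2821,.14]))
E
```

```text
[0.4383946  0.27871088 0.07690732]
[[-0.12  0.75]
 [ 0.27 -0.4 ]
 [-0.37 -0.78]
 [-0.15 -0.54]
 [-0.7   0.7 ]
 [ 0.27  0.38]
 [ 0.15 -1.1 ]
 [-0.72 -1.23]
 [ 0.87  1.83]
 [-0.3   1.7 ]
 [ 0.27  0.07]
 [ 0.59 -0.23]]
[[351.82945969 220.41949405]] (352.6, 221.2) [[352.89701522 204.6932619 ]] (353.6, 206.6)
(0.001, 0, 0) [[-0.60530253 -0.03746074]]
(0, 0.001, 0) [[-0.02143173  0.36092667]]
(0, 0, 0.001) [[ 0.03301018 -0.48627524]]
```

The crop shows the syringe tip at side px (352.6,221) and bead at (353.6,206.6). Both are offset as if the barrel sits about 3 mm toward world +y in the pads. I'll correct for part of that, lower the tip to just above the mount, and compare again.

```bash
python3 -m jog '[{"grip":1,"xyz":[-0.001,0.0023,0.006],"dr":[0,0,0]},{"grip":1,"xyz":[-0.001,0.0023,0.015],"dr":[0,0,0]},{"grip":1,"xyz":[-0.001,0.0023,0.025],"dr":[0,0,0]},{"grip":1,"xyz":[-0.001,0.0023,0.035],"dr":[0,0,0]},{"grip":1,"xyz":[-0.001,0.0023,0.045],"dr":[0,0,0]},{"grip":1,"xyz":[-0.001,0.0023,0.053],"dr":[0,0,0]},{"grip":1,"xyz":[-0.001,0.0023,0.059],"dr":[0,0,0]},{"grip":1,"xyz":[-0.001,0.0023,0.061],"dr":[0,0,0]},{"grip":1,"xyz":[-0.001,0.0023,0.061],"dr":[0,0,0]},{"grip":1,"xyz":[-0.001,0.0023,0.061],"dr":[0,0,0]}]'; python3 go.py .438 .282 .1036 .434
python3 - <<'E'
from h import *
import time
im=np.mean([ctrl.read_camera("side") for _ in range(4)],axis=0)[:,:,::-1];cv2.imwrite("pics/side6.png",im)
cv2.imwrite("pics/top6.png",ctrl.read_camera("top")[:,:,::-1])
cv2.imwrite("pics/m6.png",cv2.resize(im[205:285,310:390].astype(np.uint8),None,fx=7.5,fy=7.5,interpolation=cv2.INTER_CUBIC))
E
python3 ov2.py 6 .4379 .2817 .0745 .4384 .282 280 170
```

```text
time: 5.23
eef_pos: [0.439, 0.2798, 0.1055]
tcp_rot: [0.977, 0.215, 0.0, -0.0]
contact_force: [1.1, 0.2, -0.8]
opening: 0.218
t 5.2333 p [0.439  0.2798 0.1055] q [ 0.3724  0.0904  2.0512  0.      0.9996 -0.0617] F [ 1.1024  0.2112 -0.7734] op 0.2184442256151465 yaw 0.43404370098330486 z [ 0.0003  0.0001 -1.    ]
xyz [ 0.     -0.0024  0.0019] dr [ 0.     -0.0004  0.    ][ WARN:0@3.777] global loadsave.cpp:1063 imwrite_ Unsupported depth image for selected encoder is fallbacked to CV_8U.
```

View pics/m6.png

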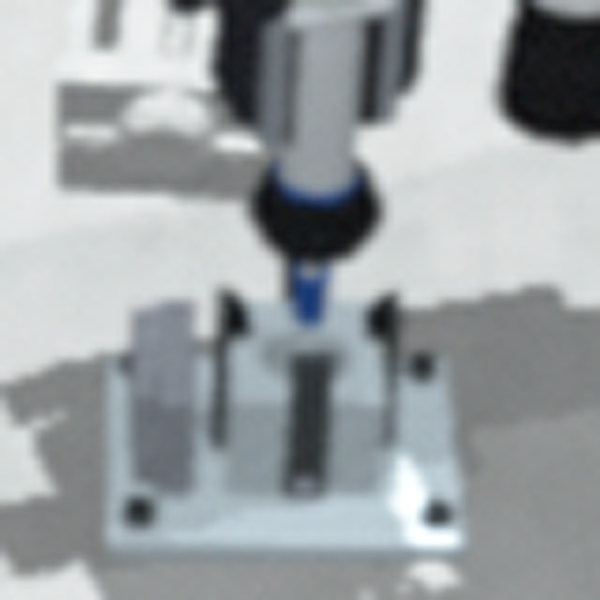

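View pics/side6o.png

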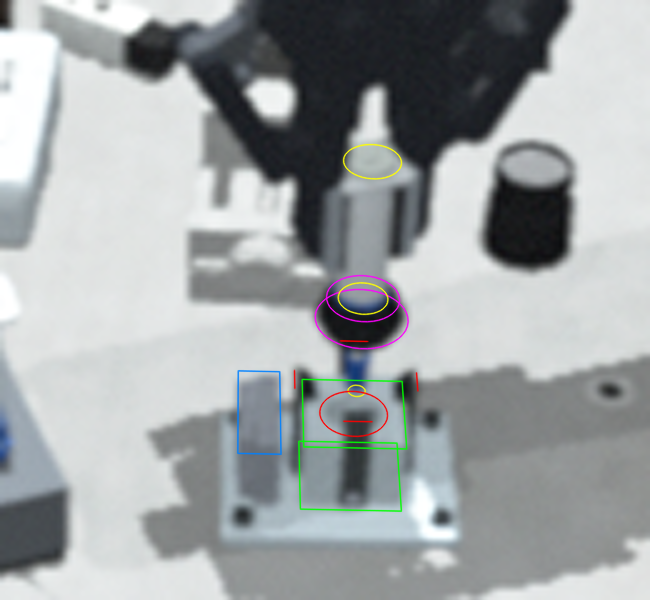

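The tip sits at side px (351.3,248) and the bore mouth centre at about (350.7,252), which matches well. Only about 1 mm of correction (tool +y) is needed, so I'm lowering into the bore.

```bash
python3 -m jog '[{"grip":1,"xyz":[0,0.0011,0.004],"dr":[0,0,0]},{"grip":1,"xyz":[0,0.0011,0.009],"dr":[0,0,0]},{"grip":1,"xyz":[0,0.0011,0.014],"dr":[0,0,0]},{"grip":1,"xyz":[0,0.0011,0.019],"dr":[0,0,0]},{"grip":1,"xyz":[0,0.0011,0.021],"dr":[0,0,0]},{"grip":1,"xyz":[0,0.0011,0.021],"dr":[0,0,0]}]'; python3 -m jog '[{"grip":1,"xyz":[0,0,0.002],"dr":[0,0,0]},{"grip":1,"xyz":[0,0,0.003],"dr":[0,0,0]},{"grip":1,"xyz":[0,0,0.004],"dr":[0,0,0]},{"grip":1,"xyz":[0,0,0.0045],"dr":[0,0,0]},{"grip":1,"xyz":[0,0,0.005],"dr":[0,0,0]},{"grip":1,"xyz":[0,0,0.005],"dr":[0,0,0]}]';python3 go.py .438 .282 .0776 .434
```

```text
time: 5.98
eef_pos: [0.4385, 0.2784, 0.0832]
tcp_rot: [0.977, 0.215, -0.001, 0.0]
contact_force: [-0.3, -0.0, -0.1]
opening: 0.221
time: 6.48
eef_pos: [0.4392, 0.2787, 0.0793]
tcp_rot: [0.977, 0.215, 0.0, 0.0]
contact_force: [-0.4, -0.2, -0.4]
opening: 0.213
t 6.4833 p [0.4392 0.2787 0.0793] q [ 0.3702  0.1301  2.064  -0.      0.9474 -0.0638] F [-0.3859 -0.2183 -0.3853] op 0.2130159715043878 yaw 0.43404003427974464 z [ 0.0001  0.     -1.    ]
xyz [ 0.0003 -0.0035  0.0017] dr [ 0.     -0.0001  0.    ]
```

```bash
python3 -m jog '[{"grip":1,"xyz":[0,0,0.001],"dr":[0,0,0]},{"grip":1,"xyz":[0,0,0.002],"dr":[0,0,0]},{"grip":1,"xyz":[0,0,0.0025],"dr":[0,0,0]},{"grip":1,"xyz":[0,0,0.0025],"dr":[0,0,0]},{"grip":1,"xyz":[0,0,0.0025],"dr":[0,0,0]}]';python3 go.py
python3 -m jog '[{"grip":1,"xyz":[0.001,0,0],"dr":[0,0,0]},{"grip":1,"xyz":[0.002,0,0],"dr":[0,0,0]},{"grip":1,"xyz":[0.002,0,0],"dr":[0,0,0]}]'; python3 -m jog '[{"grip":1,"xyz":[-0.002,0,0],"dr":[0,0,0]},{"grip":1,"xyz":[-0.003,0,0],"dr":[0,0,0]},{"grip":1,"xyz":[-0.004,0,0],"dr":[0,0,0]},{"grip":1,"xyz":[-0.004,0,0],"dr":[0,0,0]}]';  python3 go.py
```

```text
time: 6.9
eef_pos: [0.4392, 0.2787, 0.0767]
tcp_rot: [0.977, 0.215, -0.0, 0.0]
contact_force: [0.0, 0.1, -0.4]
opening: 0.218
t 6.9 p [0.4392 0.2787 0.0767] q [ 0.3702  0.1343  2.0651 -0.      0.9425 -0.0638] F [ 0.0164  0.1245 -0.3823] op 0.21754835431638542 yaw 0.4340168490849276 z [-0.0002 -0.0001 -1.    ]
time: 7.15
eef_pos: [0.4407, 0.2794, 0.0768]
tcp_rot: [0.977, 0.215, -0.001, 0.0]
contact_force: [-1.6, -0.7, 1.3]
opening: 0.217
time: 7.48
eef_pos: [0.4377, 0.278, 0.0771]
tcp_rot: [0.977, 0.215, 0.001, -0.0]
contact_force: [-0.6, -0.5, 0.3]
opening: 0.22
t 7.4833 p [0.4377 0.278  0.0771] q [ 0.3699  0.1295  2.0697  0.      0.941  -0.0641] F [-0.6268 -0.5079  0.3279] op 0.22006660495442074 yaw 0.43397121750525175 z [ 0.0013  0.0005 -1.    ]
```

```bash
python3 -m jog '[{"grip":1,"xyz":[0,0,0],"dr":[0,0,0]},{"grip":1,"xyz":[0,0,0],"dr":[0,0,0]}]'; python3 -m jog '[{"grip":1,"xyz":[0.002,0,0],"dr":[0,0,0]},{"grip":1,"xyz":[0.002,0.001,0],"dr":[0,0,0]},{"grip":1,"xyz":[0.002,0.002,0],"dr":[0,0,0]},{"grip":1,"xyz":[0.002,0.002,0],"dr":[0,0,0]},{"grip":1,"xyz":[0.002,0.002,0],"dr":[0,0,0]}]'; python3 -m jog '[{"grip":1,"xyz":[0,-0.002,0],"dr":[0,0,0]},{"grip":1,"xyz":[0,-0.003,0],"dr":[0,0,0]},{"grip":1,"xyz":[0,-0.004,0],"dr":[0,0,0]},{"grip":1,"xyz":[0,-0.004,0],"dr":[0,0,0]},{"grip":1,"xyz":[0,-0.004,0],"dr":[0,0,0]}]';  python3 go.py
```

```text
time: 7.65
eef_pos: [0.4377, 0.2779, 0.077]
tcp_rot: [0.977, 0.215, 0.0, -0.0]
contact_force: [-0.2, 0.2, -0.3]
opening: 0.221
time: 8.07
eef_pos: [0.4401, 0.277, 0.0769]
tcp_rot: [0.977, 0.215, 0.0, -0.0]
contact_force: [-1.5, 0.9, -0.4]
opening: 0.219
time: 8.48
eef_pos: [0.4382, 0.2804, 0.0767]
tcp_rot: [0.977, 0.215, -0.0, 0.0]
contact_force: [0.1, -0.4, -0.7]
opening: 0.219
t 8.4833 p [0.4382 0.2804 0.0767] q [ 0.3742  0.1348  2.0646 -0.0004  0.9427 -0.0599] F [ 0.1275 -0.3998 -0.661 ] op 0.2187376816073877 yaw 0.4343233908403926 z [-0.0003 -0.0005 -1.    ]
```

```bash
python3 -m jog '[{"grip":1,"xyz":[-0.0003,0.0016,0],"dr":[0,0,0]},{"grip":1,"xyz":[-0.0003,0.0016,0.001],"dr":[0,0,0]},{"grip":1,"xyz":[-0.0003,0.0016,0.002],"dr":[0,0,0]},{"grip":1,"xyz":[-0.0003,0.0016,0.003],"dr":[0,0,0]},{"grip":1,"xyz":[-0.0003,0.0016,0.004],"dr":[0,0,0]},{"grip":1,"xyz":[-0.0003,0.0016,0.004],"dr":[0,0,0]}]' 120;python3 go.py
python3 -m jog '[{"grip":1,"xyz":[0,0,0.0007],"dr":[0,0,0]},{"grip":1,"xyz":[0,0,0.0014],"dr":[0,0,0]},{"grip":1,"xyz":[0,0,0.002],"dr":[0,0,0]},{"grip":1,"xyz":[0,0,0.002],"dr":[0,0,0]}]' ;python3 go.py
python3 - <<'E'
from h import *
im=ctrl.read_camera("side")[:,:,::-1];cv2.imwrite("pics/side7.png",im)
cv2.imwrite("pics/m7.png",cv2.resize(im[205:285,310:390],None,fx=7.5,fy=7.5,interpolation=cv2.INTER_CUBIC))
E
```

```text
time: 8.98
eef_pos: [0.4395, 0.2792, 0.0737]
tcp_rot: [0.977, 0.215, 0.001, -0.0]
contact_force: [-1.3, -0.1, 3.6]
opening: 0.208
t 8.9833 p [0.4395 0.2792 0.0737] q [ 0.3709  0.1395  2.0658 -0.      0.9348 -0.0631] F [-1.3129 -0.0532  3.6393] op 0.20821442219360628 yaw 0.4339244602386463 z [ 0.0014  0.0005 -1.    ]
time: 9.32
eef_pos: [0.44, 0.2794, 0.0725]
tcp_rot: [0.977, 0.215, 0.001, -0.0]
contact_force: [-1.4, -0.8, 8.0]
opening: 0.207
t 9.3167 p [0.44   0.2794 0.0725] q [ 0.371   0.142   2.0657 -0.0002  0.9316 -0.0631] F [-1.3844 -0.8294  7.9827] op 0.2070471983674946 yaw 0.4341542153025793 z [ 0.0022  0.0007 -1.    ]
```

View pics/m7.png

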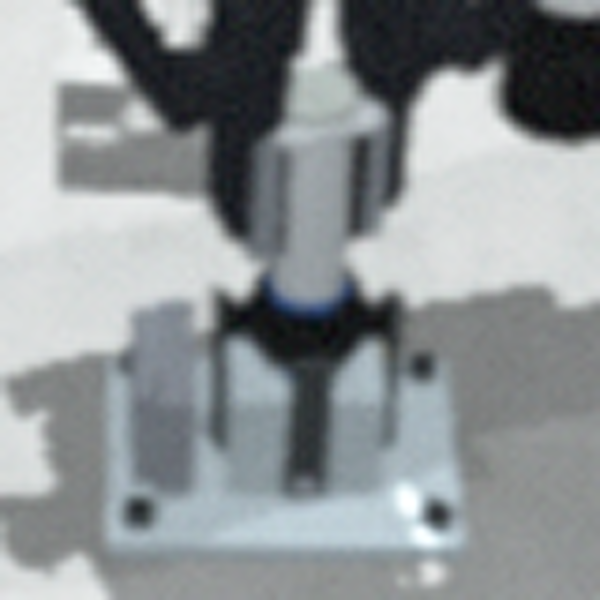

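The collar is on the lips and the force is 8 N. Continuing to press.

```bash
python3 -m jog '[{"grip":1,"xyz":[-0.0003,0,0.0007],"dr":[0,0,0]},{"grip":1,"xyz":[-0.0003,0,0.0014],"dr":[0,0,0]},{"grip":1,"xyz":[-0.0003,0,0.002],"dr":[0,0,0]},{"grip":1,"xyz":[-0.0003,0,0.002],"dr":[0,0,0]}]';python3 -m jog '[{"grip":1,"xyz":[0,0,0.0007],"dr":[0,0,0]},{"grip":1,"xyz":[0,0,0.001],"dr":[0,0,0]},{"grip":1,"xyz":[0,0,0.001],"dr":[0,0,0]}]';python3 -m jog '[{"grip":1,"xyz":[0,0,0.0007],"dr":[0,0,0]},{"grip":1,"xyz":[0,0,0.001],"dr":[0,0,0]},{"grip":1,"xyz":[0,0,0.001],"dr":[0,0,0]}]'; python3 go.py
```

```text
time: 9.7
eef_pos: [0.4402, 0.2794, 0.0712]
tcp_rot: [0.977, 0.215, 0.002, -0.0]
contact_force: [-2.3, -0.8, 10.6]
opening: 0.209
time: 9.95
eef_pos: [0.4404, 0.2795, 0.0706]
tcp_rot: [0.977, 0.215, 0.002, -0.0]
contact_force: [-1.7, -0.8, 11.8]
opening: 0.213
time: 10.2
eef_pos: [0.4399, 0.2793, 0.0685]
tcp_rot: [0.977, 0.215, 0.002, -0.0]
contact_force: [0.1, -0.8, 7.4]
opening: 0.203
t 10.2 p [0.4399 0.2793 0.0685] q [ 0.3708  0.148   2.0679 -0.0002  0.9224 -0.063 ] F [ 0.1001 -0.8108  7.4   ] op 0.20273123626550793 yaw 0.4339984852723099 z [ 0.0031  0.001  -1.    ]
```

The force peaked near 12 N and then dropped, with the TCP at the expected home height of 0.0685. Pressing on to confirm a hard stop.

```bash
python3 -m jog '[{"grip":1,"xyz":[0,0,0.0007],"dr":[0,0,0]},{"grip":1,"xyz":[0,0,0.0014],"dr":[0,0,0]},{"grip":1,"xyz":[0,0,0.002],"dr":[0,0,0]},{"grip":1,"xyz":[0,0,0.002],"dr":[0,0,0]}]';python3 -m jog '[{"grip":1,"xyz":[0,0,0.001],"dr":[0,0,0]},{"grip":1,"xyz":[0,0,0.002],"dr":[0,0,0]},{"grip":1,"xyz":[0,0,0.002],"dr":[0,0,0]},{"grip":1,"xyz":[0,0,0.002],"dr":[0,0,0]}]'; python3 go.py
python3 - <<'E'
from h import *
im=ctrl.read_camera("side")[:,:,::-1];cv2.imwrite("pics/side8.png",im)
cv2.imwrite("pics/m8.png",cv2.resize(im[205:285,310:390],None,fx=7.5,fy=7.5,interpolation=cv2.INTER_CUBIC))
E
```

```text
time: 10.53
eef_pos: [0.4407, 0.2795, 0.0684]
tcp_rot: [0.977, 0.215, 0.002, -0.0]
contact_force: [-3.2, -1.8, 16.6]
opening: 0.205
time: 10.87
eef_pos: [0.4411, 0.2797, 0.0682]
tcp_rot: [0.976, 0.216, 0.002, 0.0]
contact_force: [-6.8, -3.7, 25.6]
opening: 0.205
t 10.8667 p [0.4411 0.2797 0.0682] q [ 0.371   0.1508  2.0653 -0.0009  0.9218 -0.0631] F [-6.8027 -3.6524 25.6074] op 0.20548391437973476 yaw 0.4346423749706183 z [ 0.0037  0.0007 -1.    ]
```

View pics/m8.png

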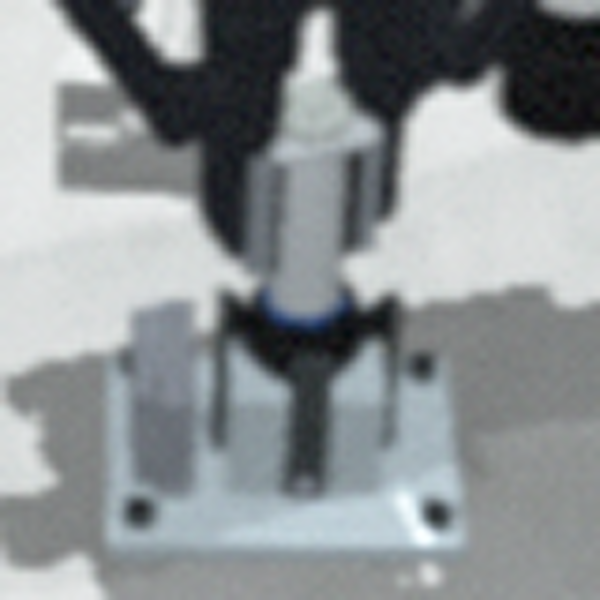

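View pics/side8.png

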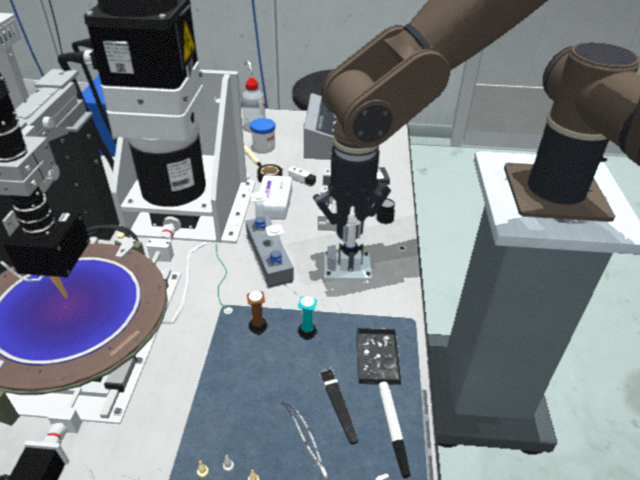

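There is a hard stop at z = 0.068 with 26 N. The latches are upright again and both spares are still in the rack. I'll trim the side load and settle at a firm but moderate push.

```bash
python3 -m jog '[{"grip":1,"xyz":[-0.0007,0,-0.0005],"dr":[0,0,0]},{"grip":1,"xyz":[-0.0012,0,-0.001],"dr":[0,0,0]},{"grip":1,"xyz":[-0.0012,0,-0.001],"dr":[0,0,0]},{"grip":1,"xyz":[-0.0012,0,-0.001],"dr":[0,0,0]},{"grip":1,"xyz":[-0.0012,0,-0.001],"dr":[0,0,0]},{"grip":1,"xyz":[-0.0012,0,-0.001],"dr":[0,0,0]},{"grip":1,"xyz":[-0.0012,0,-0.001],"dr":[0,0,0]},{"grip":1,"xyz":[-0.0012,0,-0.001],"dr":[0,0,0]}]'; python3 go.py; python3 -m jog '[{"grip":1,"xyz":[0,0,0],"dr":[0,0,0]},{"grip":1,"xyz":[0,0,0],"dr":[0,0,0]},{"grip":1,"xyz":[0,0,0],"dr":[0,0,0]},{"grip":1,"xyz":[0,0,0],"dr":[0,0,0]}]'
python3 - <<'E'
from h import *
im=ctrl.read_camera("side")[:,:,::-1];cv2.imwrite("pics/side9.png",im)
cv2.imwrite("pics/m9.png",cv2.resize(im[205:285,310:390],None,fx=7.5,fy=7.5,interpolation=cv2.INTER_CUBIC))
E
python3 ov2.py 9 .4384 .281 .038 .4384 .281 280 170
```

```text
time: 11.58
eef_pos: [0.4406, 0.2794, 0.0683]
tcp_rot: [0.977, 0.215, 0.003, -0.0]
contact_force: [-3.0, -2.6, 19.0]
opening: 0.206
t 11.5833 p [0.4406 0.2794 0.0683] q [ 0.3707  0.1479  2.0683 -0.0005  0.9188 -0.0631] F [-2.9808 -2.5837 18.9668] op 0.20559694742989384 yaw 0.43415566856666 z [ 0.0063  0.002  -1.    ]
time: 11.92
eef_pos: [0.4406, 0.2794, 0.0683]
tcp_rot: [0.977, 0.215, 0.003, -0.0]
contact_force: [-2.6, -2.8, 19.2]
opening: 0.209
```

View pics/m9.png

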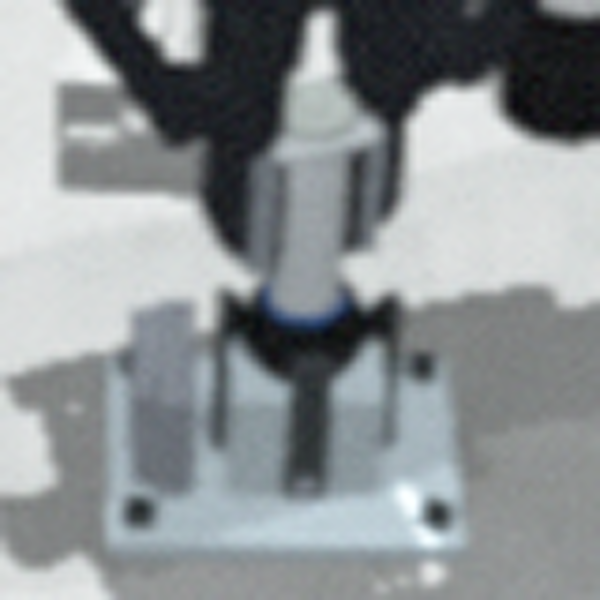

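View pics/side9o.png

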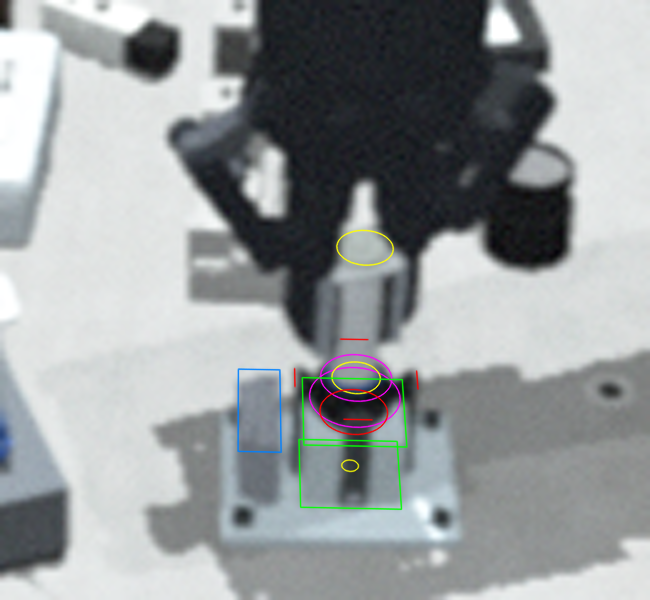

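The picture fits a collar at seat height, with the neck ring at crop px (355,378) and the cap at (365,248). The force is steady at 19 N. Handing in.

```bash
python3 -c "
from plant import ctrl
print(ctrl.sign_off()); s=ctrl.get_state(); print(s['time'],s['eef_pos'],s['contact_force'],s['opening'])"
```

```text
the job is handed in; nothing more can be done
None
the job is handed in; nothing more can be done
```

I drew the middle syringe, the one with the wide black snap collar, out of the rack and pressed it into the mount. I handed in with the gripper still closed on it (120 N grip set); sign-off gave no verdict.

**Last checks**
- **Snap:** resistance rose to about 12 N and dropped suddenly as the TCP reached its expected home height (0.0685 m). It then stopped hard at 0.068 m under 26 N.
- **Final push:** I trimmed the push to a steady 19 N down, with about 4 N of side load left. Tool tilt is about 0.007 rad.
- **Pictures:** the side view shows the latches upright and the syringe where the seated model predicts. Both spares are still in the rack, and I saw no other loose items moved.

**Disagreements and limits**
- The two cameras disagreed by 3–5 mm in x. I relied on the side view, which the finger position confirmed to about 1 mm, and then felt for the bore walls.
- The syringe sat about 2–3 mm off-centre in the pads, and I corrected for that.
- The latch angles could not be read directly; I judged them from the force drop and the picture.

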